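# Set a workshop window on its stay

## Task

Open the window to its third setting: take the steel stay by its knob, lift it, push the window out with it and drop the third hole from the pivot (the second from the knob) down over the peg on the window board, then let go so that the stay lies down flat and holds the window. Feel for the peg gently and do not force the stay against it, do not throw the window wide open, and leave the things standing about undisturbed.

Things in the scene. Friction and masses are not known exactly. Their poses are not given: they have to be found in the camera images.
- pivot (a point): The stay's pivot on the sash, 54.5 mm above the bench. x: along the sash away from its hinge (so its angle to peg_plate's x is the opening), y: outdoors. The hinge axis, upright, is at x -330, y 40 mm from it (x -260, y 70 mm of peg_plate, on the line of the fixed frame, 398 mm high and 60 mm deep). Sash 462 x 305 x 28 mm of aluminium; opens outdoors; hinge friction 0.8 N m keeps it where left
- stay: Flat steel stay bar 24 x 5 mm, 0.3 kg, pivoted on the sash's bottom rail. Origin: pivot, mid-thickness, 54.5 mm above the bench; x: to the knob, z up. Swings freely about the upright pivot; lifted at the knob it tilts about the pivot and falls back by its weight until level, underside 52 mm above the bench. 13 mm holes 80, 135, 190, 245 mm from the pivot; from 262 mm on 12 mm wide
- knob (a point): Middle of the grip of the stay's upright round knob, on the bar's axis 300 mm from the pivot, 18 mm above the bar's mid-thickness. Steel, 18 mm diameter, standing 29 mm above the bar's top face; its top is 86 mm above the bench when the stay is down
- hole_3 (a point): Centre of the third hole from the pivot (second from the knob), 190 mm from the pivot, on the bar's underside, 13 mm wide; axes as the stay's. Pressed on the peg with over 25 N the stay would be bent
- peg_plate: Slotted steel plate 36 x 62 x 3 mm, fixed on the white window board (45 mm high, y -60 to 90; 52 mm high bead at its room edge). Origin: slot's middle, underside; x along the window away from the hinge, y (slot) outdoors. The peg, a firm steel pin, 10 mm diameter, flat tip 67, collar top 52 mm above the bench, is clamped up to 12 mm either way along y: unmeasured, to be seen or felt
- chuck_key: Bystander: T-shaped dark steel lathe chuck key, 90 x 90 mm, 16 mm high, lying on the bench. Origin underneath it
- stone_box: Bystander: blue box, 160 x 55 x 32 mm. Origin: centre of its underside
- vee_block: Bystander: dark steel V-block, 60 x 45 x 38 mm. Origin: centre of its underside
- oil_tin: Bystander: grey tin, 44 mm diameter, 55 mm high, on the window board near the hinge. Origin: centre of its underside

How it is judged:
On the way:
1. the stay's knob end is lifted clear of the peg (angle between stay's own z axis and vertical above 0.06 rad), for 0.1 s.
At the end, for the whole second after the job is handed in: The third hole is over the peg and the stay lies flat (within 0.02 rad of level; slot middle within 16 mm of the hole along the bar, 7 mm across it, which only the peg in that hole allows); the stay is at rest (turning below 0.05 rad/s) and the robot has let go (angle between stay's own z axis and vertical below 0.02 rad and x of peg_plate in the frame of hole_3 between -0.016 and 0.016 m and y of peg_plate in the frame of hole_3 between -0.007 and 0.007 m and angular speed of stay below 0.05 rad/s); the robot touches nothing.
It fails at once if the stay is forced against the peg with more than 25 N (contact force between stay and peg_plate above 25 N).
It fails at once if the window is thrown wide open (beyond 0.75 rad) (angle between the x axis of pivot and the x axis of peg_plate, either way round above 0.75 rad).
It fails at once if a thing standing by is moved by more than 30 mm (distance of any of chuck_key, stone_box, vee_block, oil_tin from where it was at the start of the episode above 0.03 m).
It also fails if it takes over 70 s, if anything falls off the work surface, if the arm or the gripper's body presses on something with over 40 N, if the wrist force passes 120 N, or if a joint passes its speed limit or range.

## Robot

A 6-joint arm with a two-finger parallel gripper is mounted at the origin on the work surface. World frame = base frame: x ahead of the robot, y to its left, z up, the work surface at z = 0. Lengths are in m, angles in rad, forces in N, time in s.
With the tool pointing down it reaches from about 0.375 to 0.975 m from the base axis. Payload 3.8 kg.
Tool frame: the origin (TCP) lies at the very end of the fingers, on their centre line; the grasp point (between the pads) lies behind it (bot.tcp_to_grasp is the y of the grasp point in the tool frame, in m); y points along the fingers, z is the direction in which the jaws open and shut, and the axes are right-handed (so a half turn about y gives the same grasp; the last joint's range is limited). The gripper opens to 85 mm and grips with 20 to 120 N. Pads are 22 mm wide; open, the fingers measure 114 mm over their backs; the gripper's body (76 mm by 85 mm) begins 54 mm behind the grasp point. The pads swing forward as they close: fully open they stand 13 mm farther back than shut.
Start: joints at [1.219, 0.264, 1.604, -0, 1.274, -0.037], TCP at [0.209, 0.642, 0.231] pointing down, gripper open.
Joint ranges: [-2.63, 2.63], [-0.94, 2.18], [0.31, 2.57], [-1.31, 4.45], [0, 2.66], [-2.55, 2.55]. Speed limits (rad/s): [2.57, 2.57, 3.14, 3.14, 3.14, 3.14].

## Interface

Orientations are given as a rotation vector (axis times angle).
In Python, from workcell import bot, optics, workorder gives the robot as it stands.
- The arm moves only by the shell command python3 -m handwheel 'ROWS' [FORCE]. ROWS is JSON, a list of rows, each a list of 7 numbers: the shift along the tool's x, y, z in m, then the turn, a rotation vector about the tool's x, y, z in rad, then the opening, from 0 (shut) to 1 (fully open). A call has 1 to 8 rows; each row shifts and turns the commanded pose from where the row before left it, along the tool's axes as they then stand; what a row does not reach is not made up. A row lasts 1/8 s, in which the tool goes at most 62.5 mm and 10.7 degrees, less where a joint would pass 70% of its speed; a pose out of reach is approached as far as the arm can. A call with a gripper value outside its range is refused whole. The fingers move at their own pace and stop on an object; FORCE is the grip in N (left out, the last holds). Time passes only in rows, so rows that do not move let the fingers close. It gives the time, the measured TCP pose, the force and the opening at its end, in the units of the state.
- bot.read_state(): the state, without advancing time (a new reading comes with each control period).
- optics.read_camera(name): name is "side" or "top" or "wrist"; returns a dict with "image" (420x560x3 uint8, red, green, blue), "z_map" (420x560 float32, m along the optical axis (not along the pixel's ray), 0 where there is no reading), "mtx" (3x3 intrinsics, pixels), "dist" ([k1, k2, p1, p2, k3] as OpenCV has them; the pictures are not rectified), "world_from_camera" (4x4, takes a point from camera to world coordinates); the wrist camera has in their place "hand_eye" (4x4, takes a point from camera to tool coordinates, whose origin is the TCP and whose axes are the tool frame's). Camera axes: x right, y down, z forward; pixel columns grow to the right and rows downward; lengths in m; the calibration is good to about 2 mm. A picture is of the moment at which its call begins: read the wrist's pose just before it.
- workorder.finish_job(): hands the job in, once; it reports no verdict.
The state is a dict: "time": time; "q": joint angles; "joint_vel": joint speeds; "joint_torque": joint torques, N m; "tool_pos": TCP position; "tcp_rot": TCP orientation; "wrist_force": force on the tool from outside, world axes, zero at the start; "torque": the same for the moment, N m; "width": opening from 0.0 (shut) to 1.0 (fully open).
Only numpy, scipy, OpenCV 4.12 (cv2) and the standard library are available. Lean on these libraries where they do the work, as an engineer would, in place of code of your own. Each camera call takes 0.05 s, during which the arm holds its last target.

## Working session

There is one attempt and no reset: what is moved stays moved. The work goes in short steps, Python scripts to look and compute and a shell command to move; the robot and the scene stay as the last step left them, time stands still between calls to the robot, and variables do not carry over. Pictures are saved under pics/ and viewed, and the job is handed in when it is done.

```bash
ls; mkdir -p pics; python3 - <<'E'
from workcell import bot, optics
import cv2
print(bot.read_state(), bot.tcp_to_grasp)
for n in ("side","top","wrist"):
    r=optics.read_camera(n)
    cv2.imwrite(f"pics/{n}0.png",r["image"][:,:,::-1])
    import numpy as np
    np.savez(f"{n}0.npz",**r)
    print(n,r["mtx"],r["dist"],r.get("world_from_camera",r.get("hand_eye")))
E
```

```text
pics
{'time': 0.0, 'q': array([ 1.21908366e+00,  2.64779420e-01,  1.60540546e+00,  1.41297836e-05,
        1.27365843e+00, -3.69139278e-02]), 'joint_vel': array([-0.00103653, -0.0009599 , -0.00125797,  0.00036296,  0.0021166 ,
        0.00070695]), 'joint_torque': array([-1.34483958e-03, -5.15134227e+01, -3.67304063e+01, -4.80882609e-04,
        1.34399461e-02, -1.23290572e-06]), 'tool_pos': array([0.20875045, 0.64113892, 0.22992731]), 'tcp_rot': array([-1.55884931,  0.24748881, -0.24678274]), 'wrist_force': array([-0.15350102,  0.26786041,  0.19942471]), 'torque': array([-0.03303828, -0.01399317, -0.02174559]), 'width': 1.0007504444764486} -0.0187
side [[407.17137453   0.         284.08393974]
 [  0.         407.17137453 201.30116531]
 [  0.           0.           1.        ]] [-0.11390527  0.          0.          0.          0.        ] [[ 0.91300171 -0.290482    0.28644037  0.15233723]
 [-0.4079393  -0.64376961  0.64741502 -0.61799771]
 [-0.00366081 -0.70794131 -0.70626178  0.84501658]
 [ 0.          0.          0.          1.        ]]
top [[516.60780622   0.         285.77133315]
 [  0.         516.60780622 202.29448574]
 [  0.           0.           1.        ]] [-0.00569429  0.          0.          0.          0.        ] [[-0.02966873 -0.97608552  0.21535279  0.1898291 ]
 [-0.99955647  0.02841702 -0.00890694  0.06725721]
 [ 0.00257425 -0.21552154 -0.97649569  1.2829542 ]
 [ 0.          0.          0.          1.        ]]
wrist [[377.61281081   0.         275.70656676]
 [  0.         377.61281081 203.51839897]
 [  0.           0.           1.        ]] [-0.03043312  0.          0.          0.          0.        ] [[ 1.36526611e-04  9.57996532e-01  2.86779750e-01 -7.28337477e-02]
 [ 1.52490481e-04 -2.86779769e-01  9.57996524e-01 -1.41479031e-01]
 [ 9.99999979e-01 -8.70608364e-05 -1.85238422e-04  2.06980919e-03]
 [ 0.00000000e+00  0.00000000e+00  0.00000000e+00  1.00000000e+00]]
```

View pics/side0.png

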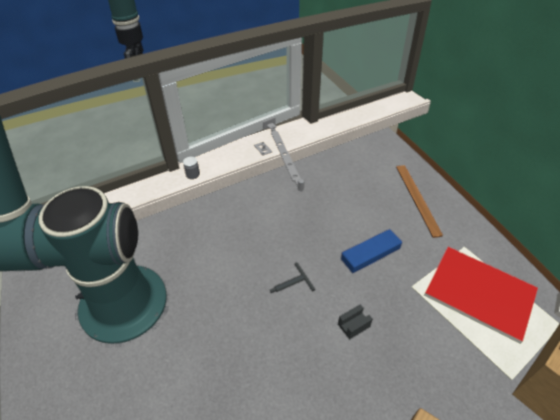

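View pics/top0.png

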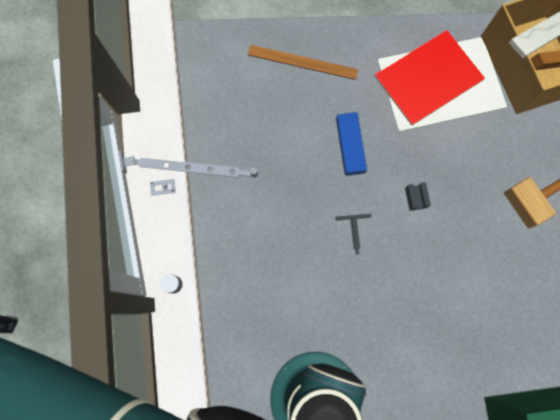

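View pics/wrist0.png

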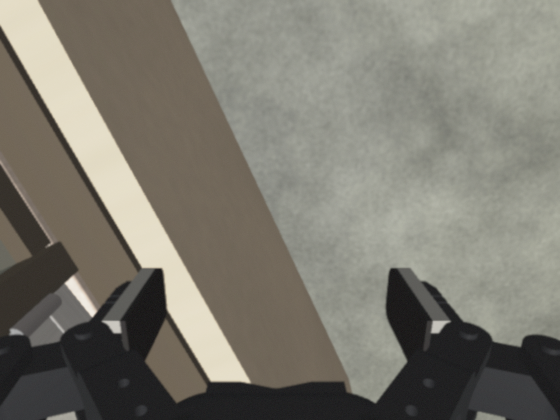

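The side and top views show the window along the left (y≈0.5). The stay's bar runs from the sash (top 130,160) to the knob (254,173), the peg plate is at (163,187), and the tin at (170,284). The hand is outdoors, beyond the frame (top 8,324), so it must come back over the top of the frame. Next I measure positions.

```bash
cat > h.py <<'E'
import numpy as np, cv2
from scipy.spatial.transform import Rotation as R
def load(n):
    d=np.load(n); return {k:d[k] for k in d.files}
def und(r,uv): return cv2.undistortPoints(np.array(uv,float).reshape(-1,1,2),r["mtx"],r["dist"]).reshape(-1,2)
def ext(r,st=None):
    if "world_from_camera" in r: return r["world_from_camera"]
    T=np.eye(4);T[:3,:3]=R.from_rotvec(r["rot"] if st is None else st["tcp_rot"]).as_matrix();T[:3,3]=r["pos"] if st is None else st["tool_pos"]
    return T@r["hand_eye"]
def atz(r,uv,z,T=None):
    T=ext(r) if T is None else T
    n=und(r,uv); d=np.c_[n,np.ones(len(n))]@T[:3,:3].T
    s=(z-T[2,3])/d[:,2]; return T[:3,3]+d*s[:,None]
def depth(r,uv,T=None):
    T=ext(r) if T is None else T
    n=und(r,uv); zz=np.array([r["z_map"][int(v),int(u)] for u,v in uv])
    return (np.c_[n,np.ones(len(n))]*zz[:,None])@T[:3,:3].T+T[:3,3]
def proj(r,P,T=None):
    T=ext(r) if T is None else T
    Ti=np.linalg.inv(T); rv=cv2.Rodrigues(Ti[:3,:3])[0]
    return cv2.projectPoints(np.array(P,float).reshape(-1,1,3),rv,Ti[:3,3],r["mtx"],r["dist"])[0].reshape(-1,2)
E
python3 - <<'E'
from h import *
t=load("top0.npz");s=load("side0.npz")
np.set_printoptions(precision=4,suppress=True)
print("knob d",depth(t,[(254,173)]),depth(s,[(300,186)]), atz(t,[(254,173)],.086),atz(s,[(300,183)],.086))
for n,r in(("top0",t),("side0",s)):
    c=(180,165) if n=="top0" else (275,155)
    im=r["image"][c[1]-60:c[1]+60,c[0]-80:c[0]+90,::-1]
    cv2.imwrite(f"pics/{n}z.png",cv2.resize(im,None,fx=4.5,fy=4.5,interpolation=cv2.INTER_CUBIC))
# full points cloud bits
for uv in[(163,187),(170,284),(75,150),(100,230),(75,40),(8,324)]: print(uv,depth(t,[uv]))
E
```

```text
knob d [[0.5289 0.1307 0.083 ]] [[0.5311 0.1276 0.072 ]] [[0.5281 0.1305 0.086 ]] [[0.5295 0.1251 0.086 ]]
(163, 187) [[0.5057 0.3537 0.0629]]
(170, 284) [[0.2691 0.3251 0.0963]]
(75, 150) [[0.4926 0.4351 0.3963]]
(100, 230) [[0.3458 0.3838 0.3944]]
(75, 40) [[0.7109 0.448  0.3962]]
(8, 324) [[0.1907 0.5741 0.3107]]
```

View pics/top0z.png

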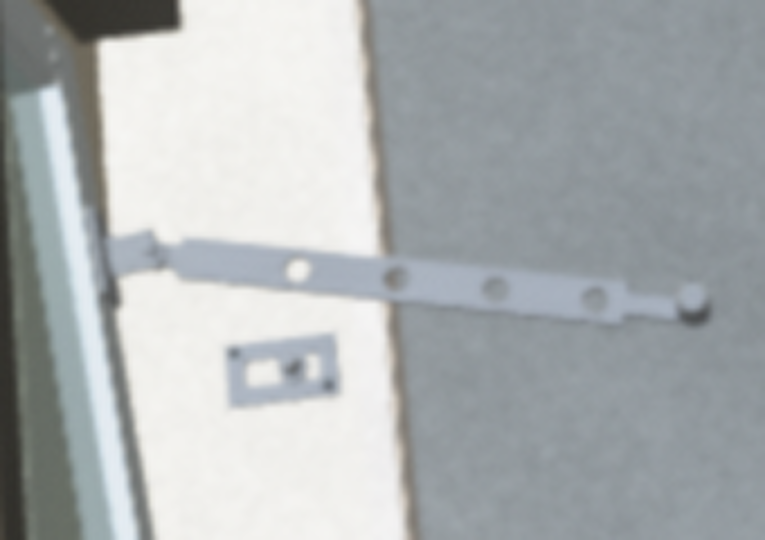

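View pics/side0z.png

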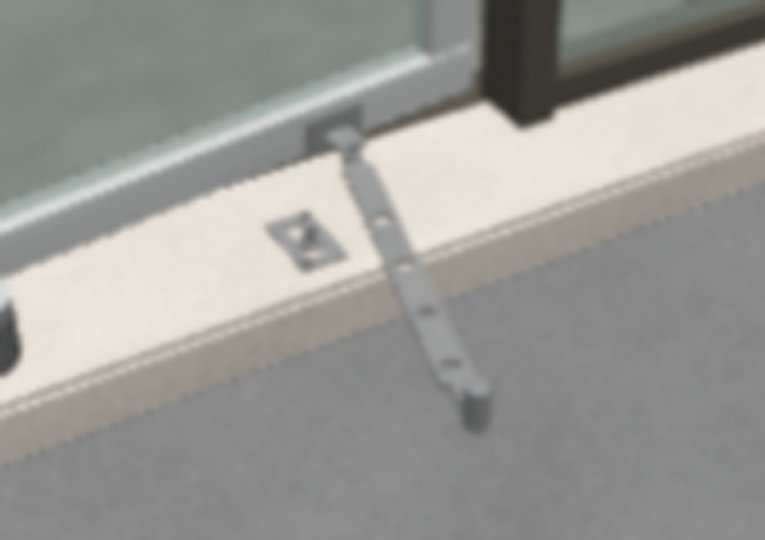

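```bash
python3 - <<'E'
from h import *
np.set_printoptions(precision=4,suppress=True)
t=load("top0.npz");s=load("side0.npz")
f=lambda L,c:[(c[0]-80+(u+.5)/4.5-.5,c[1]-60+(v+.5)/4.5-.5) for u,v in L]
c=(180,165)
H=atz(t,f([(298,270),(397,277),(495,289),(596,298)],c),.057)
K=atz(t,f([(692,295)],c),.086)
P=atz(t,f([(228,347),(335,337),(340,393),(229,408)],c),.048)
S=atz(t,f([(246,360),(318,354),(319,379),(247,387)],c),.048)
peg=atz(t,f([(292,362)],c),.067)
print(H,K,"\nplate",P,P.mean(0),S.mean(0),peg)
print(np.linalg.norm(np.diff(H,axis=0),axis=1),[np.linalg.norm(P[i]-P[i-1]) for i in range(4)])
d=np.polyfit([80,135,190,245],H[:,:2],1); print("dir/pivot",d*[[1000],[1]], np.linalg.norm(d[0])*1000)
c=(275,155)
print("side holes",atz(s,f([(383,219),(403,266),(427,310),(450,362)],c),.057),"knob",atz(s,f([(476,385)],c),.086),
 "plate",atz(s,f([(266,227),(307,210),(348,256),(307,271)],c),.048).mean(0),"peg",atz(s,f([(311,228)],c),.067))
E
```

```text
[[0.5641 0.3493 0.057 ]
 [0.5585 0.2949 0.057 ]
 [0.5501 0.2412 0.057 ]
 [0.5434 0.186  0.057 ]] [[0.5352 0.1319 0.086 ]] 
plate [[0.5239 0.3888 0.048 ]
 [0.5279 0.3303 0.048 ]
 [0.4961 0.327  0.048 ]
 [0.4895 0.3874 0.048 ]] [0.5094 0.3584 0.048 ] [0.51   0.3587 0.048 ] [[0.5094 0.3492 0.067 ]]
[0.0546 0.0544 0.0557] [np.float64(0.034466432309799865), np.float64(0.05872245480747673), np.float64(0.03191153300650873), np.float64(0.06075179361466406)]
dir/pivot [[-0.1282 -0.9886]
 [ 0.5748  0.4285]] 0.9968297731165264
side holes [[0.5666 0.3506 0.057 ]
 [0.5576 0.2955 0.057 ]
 [0.5529 0.2454 0.057 ]
 [0.5445 0.1911 0.057 ]] knob [[0.5356 0.1352 0.086 ]] plate [0.5118 0.3607 0.048 ] peg [[0.5113 0.3496 0.067 ]]
```

```bash
python3 -m handwheel '[[0,-0.06,0,0,0,0,1],[0,-0.06,0,0,0,0,1],[0,-0.06,0,0,0,0,1],[0,-0.05,0,0,0,0,1],[0,0,0,0,0,0,1]]'
cat >> h.py <<'E'
def rows_to(st,pos,yaw,tilt=0.,n=None):
    """straight move to TCP pos with tool y down and tool x at heading yaw; tilt about tool z. prints total & start-frame shift"""
    R0=R.from_rotvec(st["tcp_rot"])
    x=np.array([np.cos(yaw),np.sin(yaw),0]);y=np.array([0,0,-1.]);z=np.cross(x,y)
    R1=R.from_matrix(np.c_[x,y,z])*R.from_rotvec([0,0,tilt])
    rel=(R0.inv()*R1).as_rotvec(); d=R0.inv().apply(np.array(pos)-st["tool_pos"])
    return d,rel
E
python3 - <<'E'
from h import *
from workcell import bot
np.set_printoptions(precision=4,suppress=True)
st=bot.read_state(); M=R.from_rotvec(st["tcp_rot"]).as_matrix()
print(st["time"],st["tool_pos"],st["q"],"\n",M, np.arctan2(M[1,0],M[0,0]))
print(rows_to(st,[.5355,.20,.45],-1.70))
E
```

```text
time: 0.78
tool_pos: [0.2094, 0.6431, 0.4681]
tcp_rot: [-1.546, 0.245, -0.248]
wrist_force: [-0.4, -0.3, 0.5]
width: 0.999
0.775 [0.2094 0.6431 0.4681] [ 1.2191  0.2157  1.2396 -0.      1.6756 -0.0369] 
 [[ 0.9509  0.0037  0.3096]
 [-0.3096  0.01    0.9508]
 [ 0.0004 -0.9999  0.0107]] -0.3147704692401371
(array([ 0.4472,  0.0149, -0.3206]), array([-0.0092,  1.3852, -0.0071]))
```

```bash
python3 -m handwheel '[[0.04,0,-0.045,0,0,0,1],[0.04,0,-0.045,0,0,0,1],[0.04,0,-0.045,0,0,0,1],[0.045,0,-0.04,0,0,0,1],[0.045,0,-0.04,0,0,0,1],[0.045,0,-0.04,0,0,0,1],[0.05,0,-0.033,0,0,0,1],[0.05,0,-0.033,0,0,0,1]]'
python3 -m handwheel '[[0.05,0,0,0,0,0,1],[0.042,0,0,0,0,0,1],[0,0,0,0,0.175,0,1],[0,0,0,0,0.175,0,1],[0,0,0,0,0.175,0,1],[0,0,0,0,0.175,0,1],[0,0,0,0,0.175,0,1],[0,0,0,0,0.175,0,1]]'
python3 -m handwheel '[[0,0,0,0,0.17,0,1],[0,0,0,0,0.165,0,1],[0,0,0,0,0,0,1]]'
python3 - <<'E'
from h import *
from workcell import bot
np.set_printoptions(precision=4,suppress=True)
st=bot.read_state()
print(st["time"],st["tool_pos"],st["q"],st["wrist_force"])
print(rows_to(st,[.5355,.13,.20],-1.70))
E
```

```text
time: 1.78
tool_pos: [0.4475, 0.2248, 0.4596]
tcp_rot: [-1.558, 0.248, -0.246]
wrist_force: [0.5, 0.4, -0.5]
width: 0.999
time: 2.78
tool_pos: [0.5342, 0.198, 0.4591]
tcp_rot: [-1.3, 1.062, -1.059]
wrist_force: [0.4, -1.0, -0.4]
width: 1.0
time: 3.15
tool_pos: [0.5343, 0.1981, 0.4595]
tcp_rot: [-1.149, 1.304, -1.302]
wrist_force: [-0.2, 0.6, 0.3]
width: 1.001
3.15 [0.5343 0.1981 0.4595] [ 0.3113  0.0111  1.4805 -0.      1.6527  0.4385] [-0.2     0.5553  0.3231]
(array([0.067 , 0.2595, 0.0105]), array([0.0024, 0.002 , 0.0012]))
```

```bash
python3 -m handwheel '[[0.017,0.06,0.005,0,0,0,1],[0.017,0.06,0.005,0,0,0,1],[0.017,0.06,0,0,0,0,1],[0.016,0,0,0,0,0,1],[0,0,0,0,0,0,1]]'
cat >> h.py <<'E'
def shot(n,name="wrist"):
    from workcell import bot,optics
    st=bot.read_state(); r=optics.read_camera(name)
    if name=="wrist": r["pos"]=st["tool_pos"]; r["rot"]=st["tcp_rot"]
    np.savez(n+".npz",**r); cv2.imwrite(f"pics/{n}.png",r["image"][:,:,::-1]); return st,r
E
python3 -c "
from h import *
st,r=shot('w1');print(st['tool_pos'])"
```

```text
time: 3.78
tool_pos: [0.5371, 0.1299, 0.2837]
tcp_rot: [-1.143, 1.302, -1.304]
wrist_force: [-0.3, -0.7, 1.5]
width: 1.0
[0.5370661  0.12987346 0.2837201 ]
```

View pics/w1.png

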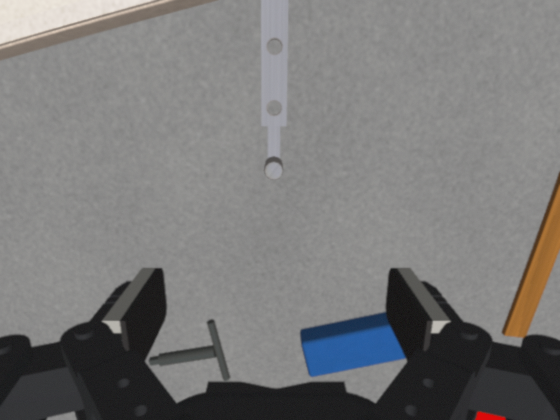

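The bar stands upright in the picture, with the knob top at (274,168) and holes at (275,107) and (274,46). The peg is out of view, so I shift outdoors for one look at it.

```bash
python3 -m handwheel '[[-0.05,0,0,0,0,0,1],[-0.05,0,0,0,0,0,1],[-0.04,0,-0.02,0,0,0,1],[0,0,0,0,0,0,1]]'
python3 -c "
from h import *
st,r=shot('w2');print(st['tool_pos'])
a=load('w1.npz');print(atz(a,[(274,166)],.086),atz(a,[(275,107),(274,46)],.057),atz(a,[(275.5,0)],.057))"
```

```text
time: 4.32
tool_pos: [0.5354, 0.2764, 0.2861]
tcp_rot: [-1.14, 1.297, -1.299]
wrist_force: [0.7, -1.1, 0.2]
width: 1.0
[0.53544567 0.27643706 0.28606588]
[[0.53775386 0.13911666 0.086     ]] [[0.54529313 0.18966695 0.057     ]
 [0.55139162 0.24339421 0.057     ]] [[0.55767276 0.28106716 0.057     ]]
```

View pics/w2.png

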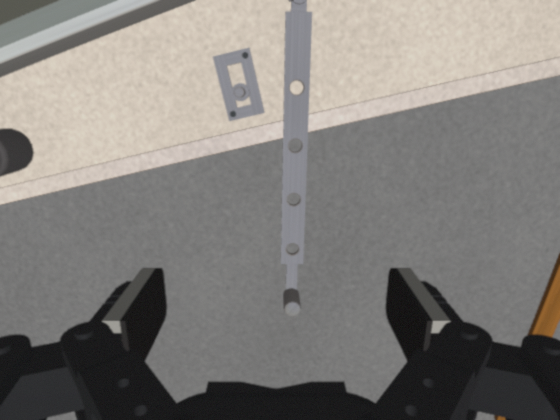

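The whole stay, the plate (238,85) and the peg (240,92) are in view. I zoom in to measure.

```bash
python3 -c "
from h import *
r=load('w2.npz')
im=r['image'][0:140,195:335,::-1]
cv2.imwrite('pics/w2z.png',cv2.resize(im,None,fx=4.2,fy=4.2,interpolation=cv2.INTER_CUBIC))"
```

```text
(no output)
```

View pics/w2z.png

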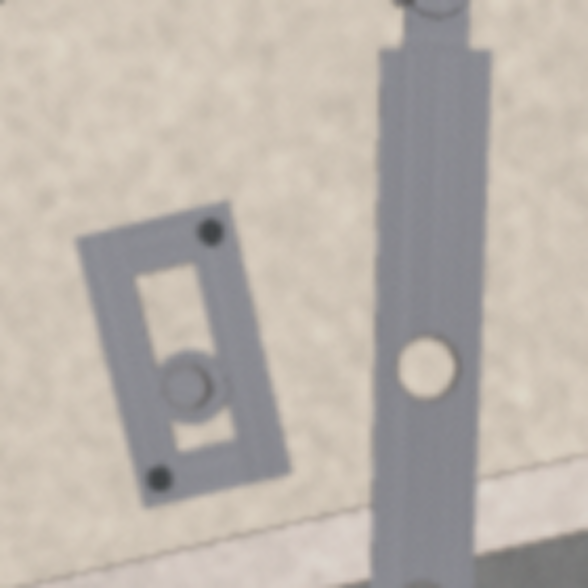

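```bash
python3 - <<'E'
from h import *
from scipy.optimize import fsolve
np.set_printoptions(precision=4,suppress=True)
r=load('w2.npz')
g=lambda L:[(195+(u+.5)/4.2-.5,(v+.5)/4.2-.5) for u,v in L]
P=atz(r,g([(77,238),(229,201),(291,473),(146,507)]),.048)[:,:2]
S=atz(r,g([(135,277),(193,264),(236,440),(178,451)]),.048)[:,:2]
peg=atz(r,g([(184,386)]),.067)[0,:2]; col=atz(r,g([(189,387)]),.052)[0,:2]
print("plate",P.mean(0),S.mean(0),"peg",peg,col)
o=P.mean(0)
py=(P[0]+P[1]-P[2]-P[3]);py/=np.linalg.norm(py);px=np.array([py[1],-py[0]])
print("py",py,np.arctan2(-py[0],py[1]), [np.linalg.norm(P[i]-P[i-1]) for i in range(4)])
H=atz(r,[(296.5,87.5),(295,145),(293.5,199),(292.5,248)],.057)[:,:2]
d=np.polyfit([80,135,190,245],H,1);pv=d[1];u=d[0]*1000
K=atz(r,[(292,308)],.086)[0,:2]
print("H",H,"pivot",pv,"dir",u,np.linalg.norm(u),np.arctan2(u[1],u[0]),"knob",pv+u*.3,K)
pp=np.array([(peg-o)@px,(peg-o)@py]); print("peg in plate mm",pp*1e3, "col",((col-o)@px,(col-o)@py))
pvp=np.array([(pv-o)@px,(pv-o)@py]); print("pivot in plate",pvp)
h=np.array([-.26,.07]); v=pvp-h; print("radius",np.linalg.norm(v),np.hypot(.33,.04),"open",np.arctan2(v[1],v[0])-np.arctan2(-.04,.33))
pivot=lambda th:h+np.array([.33*np.cos(th)+.04*np.sin(th),.33*np.sin(th)-.04*np.cos(th)])
pp[0]=0
for e in (-.002,0,.002):
    th=fsolve(lambda t:np.linalg.norm(pivot(t[0])-pp)-.190-e,[.4])[0]
    q=pivot(th);u2=(pp-q)/np.linalg.norm(pp-q);k=q+.3*u2
    W=lambda a:o+a[0]*px+a[1]*py
    print(e,"theta",th,"pivotW",W(q),"knobW",W(k),"yaw",np.arctan2(*(W(k)-W(q))[::-1]))
E
```

```text
plate [0.5123 0.3617] [0.5122 0.3614] peg [0.5126 0.3553] [0.5123 0.3551]
py [-0.0988  0.9951] 0.09900580002555566 [np.float64(0.06103824182081187), np.float64(0.03519280065391217), np.float64(0.06097554168125965), np.float64(0.03497467101210977)]
H [[0.5665 0.3522]
 [0.5591 0.2986]
 [0.5516 0.2442]
 [0.5446 0.1906]] pivot [0.5771 0.4308] dir [-0.1332 -0.9808] 0.9897665252076915 -1.70582929305556 knob [0.5371 0.1366] [0.5367 0.1367]
peg in plate mm [-0.3972 -6.4096] col (np.float64(-0.0006371854118705405), np.float64(-0.006536534866696828))
pivot in plate [0.0713 0.0624]
radius 0.33136309202612385 0.33241540277189324 open 0.09754820400993855
-0.002 theta 0.43579967732848146 pivotW [0.551  0.5394] knobW [0.4903 0.2456] yaw -1.7744833106674691
0 theta 0.44318053014060166 pivotW [0.55   0.5417] knobW [0.4915 0.2474] yaw -1.7669638521686735
0.002 theta 0.4505608663785058 pivotW [0.549  0.5439] knobW [0.4927 0.2492] yaw -1.759524686241509
```

```bash
python3 - <<'E'
from h import *
from workcell import bot
np.set_printoptions(precision=4,suppress=True)
print(rows_to(bot.read_state(),[.537,.137,.060],-1.706))
E
```

```text
(array([0.1373, 0.2252, 0.0172]), array([-0.0057,  0.0101, -0.0037]))
```

```bash
python3 -m handwheel '[[0.046,0,0.006,0,0,0,1],[0.046,0,0.006,0,0,0,1],[0.0453,0,0.0052,-0.0057,0.0101,-0.0037,1],[0,0.055,0,0,0,0,1],[0,0.055,0,0,0,0,1],[0,0.055,0,0,0,0,0.6],[0,0,0,0,0,0,0.6]]'
python3 - <<'E'
from h import *
from workcell import bot
np.set_printoptions(precision=4,suppress=True)
print(rows_to(bot.read_state(),[.537,.137,.060],-1.706))
st,r=shot('w3'); print(atz(r,[(275,300)],.086),proj(r,[[.537,.137,.086]]))
E
```

```text
time: 5.25
tool_pos: [0.5298, 0.1315, 0.1136]
tcp_rot: [-1.153, 1.319, -1.31]
wrist_force: [0.1, -0.7, 0.4]
width: 0.61
(array([-0.0068,  0.0535,  0.007 ]), array([ 0.0126, -0.0048,  0.0064]))
[[0.5259 0.1048 0.086 ]] [[288.4338 239.0072]]
```

View pics/w3.png

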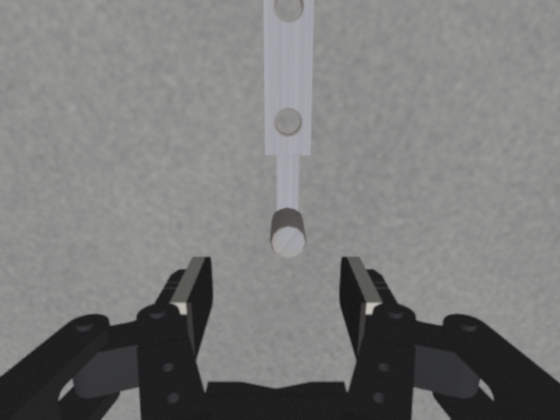

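Knob top at (288,241), against a predicted (288,239), so they agree. I descend and close gently.

```bash
python3 -m handwheel '[[-0.006,0,0.007,0,0,0,0.6],[0,0.027,0,0,0,0,0.6],[0,0.026,0,0,0,0,0.6],[0,0,0,0,0,0,0.0],[0,0,0,0,0,0,0.0],[0,0,0,0,0,0,0.0],[0,0,0,0,0,0,0.0]]' 30
python3 -c "
from h import *
st,r=shot('w4');print(st['tool_pos'],st['tcp_rot'],st['wrist_force'],st['torque'],st['width'])"
```

```text
time: 6.18
tool_pos: [0.542, 0.1384, 0.0657]
tcp_rot: [-1.143, 1.311, -1.312]
wrist_force: [-0.4, 0.1, 6.3]
width: 0.197
[0.54202554 0.1383792  0.06574592] [-1.14289402  1.31114915 -1.31169188] [-0.42345528  0.06794084  6.31853207] [0.03544885 0.04600993 0.04437373] 0.1973800405356667
```

View pics/w4.png

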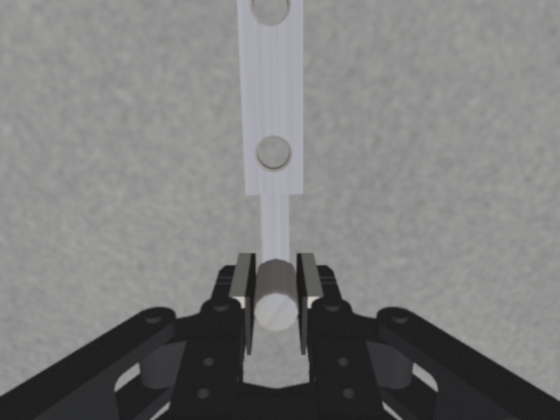

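Gripped: the knob is between the pads at (276,310). Now lift, tilting about the pivot.

```bash
python3 -m handwheel '[[0,-0.012,0,0,0,-0.04,0],[0,-0.012,0,0,0,-0.04,0],[0,-0.012,0,0,0,-0.04,0],[0,-0.012,0,0,0,-0.04,0],[0,0,0,0,0,0,0]]' 40
python3 -c "
from h import *
st,r=shot('w5');print(st['tool_pos'],st['tcp_rot'],st['wrist_force'],st['torque'],st['width'])
print(R.from_rotvec(st['tcp_rot']).as_matrix())"
```

```text
time: 6.85
tool_pos: [0.5418, 0.1421, 0.1123]
tcp_rot: [-1.271, 1.24, -1.425]
wrist_force: [0.6, 1.7, -2.9]
width: 0.192
[0.54178265 0.14207433 0.11232175] [-1.27072163  1.24047205 -1.42470241] [ 0.64151865  1.73823213 -2.85719925] [ 0.47902666 -0.19023692 -0.02979378] 0.19247008475820257
[[-0.13509063 -0.02514888  0.99051404]
 [-0.97763285 -0.15925295 -0.13737723]
 [ 0.16119716 -0.98691744 -0.00307279]]
```

View pics/w5.png

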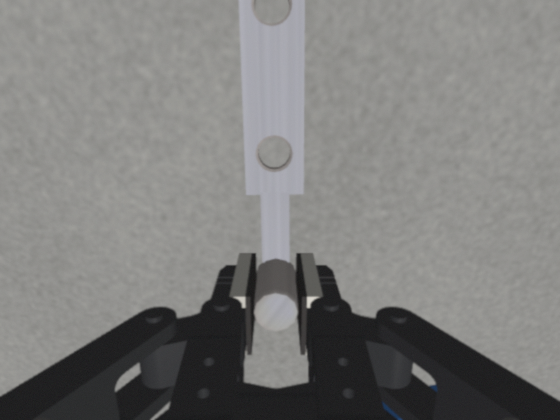

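```bash
python3 -m handwheel '[[-0.0105,-0.0017,-0.0068,0,0.006,0,0],[-0.0105,-0.0017,-0.0068,0,0.006,0,0],[-0.0105,-0.0017,-0.0068,0,0.006,0,0],[-0.0105,-0.0017,-0.0068,0,0.006,0,0],[-0.0105,-0.0017,-0.0068,0,0.006,0,0],[-0.0105,-0.0017,-0.0068,0,0.006,0,0],[-0.0105,-0.0017,-0.0068,0,0.006,0,0],[0,0,0,0,0,0,0]]' 
python3 -c "
from h import *
st,r=shot('w6');print(st['tool_pos'],st['tcp_rot'],st['wrist_force'],st['torque'],st['width'])
print(R.from_rotvec(st['tcp_rot']).as_matrix())
shot('t6','top');shot('s6','side')"
```

```text
time: 7.9
tool_pos: [0.5054, 0.2243, 0.1112]
tcp_rot: [-1.246, 1.271, -1.456]
wrist_force: [1.8, 3.3, -1.8]
width: 0.19
[0.50540314 0.22433978 0.11116906] [-1.24646853  1.27050994 -1.45613801] [ 1.84132434  3.3040131  -1.78833558] [ 0.71862154 -0.32788672 -0.29853634] 0.19021798402874926
[[-0.17651822 -0.02655778  0.98393902]
 [-0.97126103 -0.15745476 -0.1784937 ]
 [ 0.15966628 -0.98716902  0.0019991 ]]
```

View pics/w6.png

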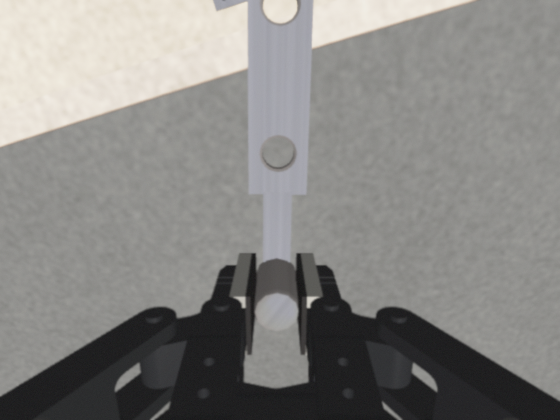

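View pics/t6.png

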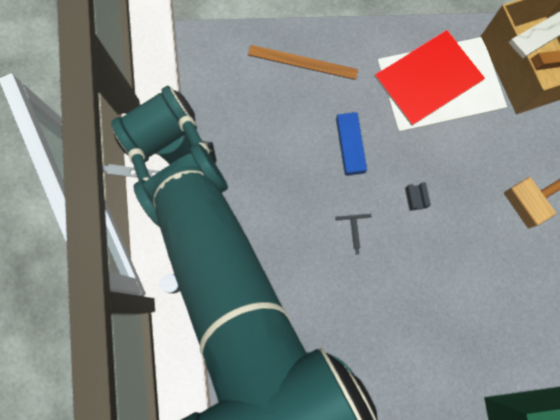

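View pics/s6.png

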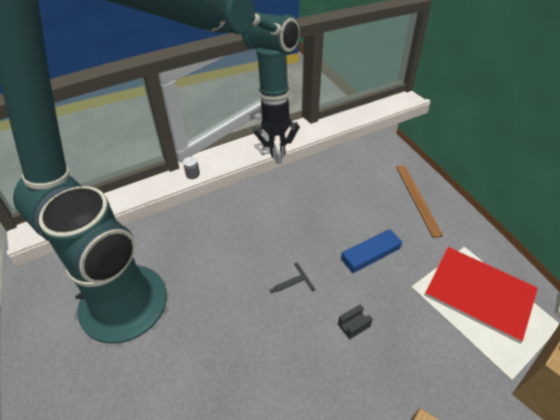

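```bash
cat > fit.py <<'E'
from h import *
from scipy.optimize import least_squares
np.set_printoptions(precision=4,suppress=True)
def stay_in_tool(r,knob,h4,h3):
    T=r["hand_eye"]
    obs=np.array([knob,h4,h3],float)
    def pts(p):
        # p: kx, b(bar top tool y), kz, yaw about y, pitch about z
        Rm=R.from_euler('YZ',[p[3],p[4]]).as_matrix()
        c=np.array([p[0],p[1],p[2]])  # knob axis at bar top
        L=np.array([[0,-.029,0],[-.055,0,0],[-.110,0,0]])
        return c+L@Rm.T
    f=lambda p:np.r_[(proj(r,pts(p),T)-obs).ravel(), p[4]*300]
    s=least_squares(f,[0,0,0,0,0])
    return s.x,pts(s.x),s.fun
E
python3 - <<'E'
from fit import *
r=load('w6.npz')
p,P,e=stay_in_tool(r,(277,311),(278,151.5),(280.5,6)); print(p,e); print(P)
T=np.eye(4);T[:3,:3]=R.from_rotvec(r['rot']).as_matrix();T[:3,3]=r['pos']
W=P@T[:3,:3].T+T[:3,3];print("world",W)
u=(W[2]-W[1])/np.linalg.norm(W[2]-W[1]);piv=W[2]+u*.19;print("pivot",piv,"dir",u)
# predicted plate corners/peg in this image
for n,q in dict(corner=[.4955,.332,.048],peg=[.5126,.3553,.067]).items(): print(n,proj(r,[q]))
im=r['image'][0:80,180:330,::-1];cv2.imwrite('pics/w6z.png',cv2.resize(im,None,fx=5,fy=5,interpolation=cv2.INTER_CUBIC))
E
```

```text
[ 0.0043  0.0119  0.0009  0.0118 -0.0004] [-0.1577 -0.6723  0.3389  1.4905 -0.152  -0.7042 -0.1067]
[[ 0.0043 -0.0171  0.0009]
 [-0.0507  0.0119  0.0015]
 [-0.1057  0.0119  0.0022]]
world [[0.506  0.2227 0.1287]
 [0.5156 0.2715 0.0913]
 [0.5259 0.3248 0.0825]]
pivot [0.5616 0.5089 0.0521] dir [ 0.1881  0.969  -0.16  ]
corner [[210.2261   4.2965]]
peg [[231.1613 -74.0163]]
```

View pics/w6z.png

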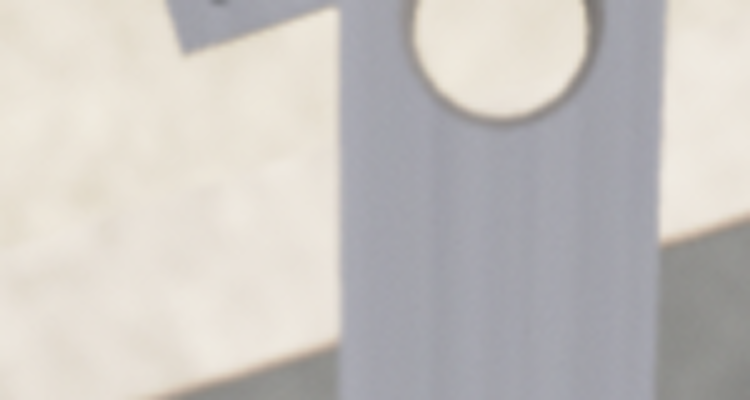

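```bash
cat > plan.py <<'E'
from fit import *
from scipy.optimize import fsolve
o=np.array([.5123,.3617]);py=np.array([-.0988,.9951]);px=np.array([py[1],-py[0]])
hinge=o-.26*px+.07*py
a0=np.arctan2(px[1],px[0])
def pivot(th): return hinge+R.from_euler('z',a0+th).as_matrix()[:2,:2]@np.array([.33,-.04])
def target(peg):
    th=fsolve(lambda t:np.linalg.norm(pivot(t[0])-peg)-.190,[.4])[0]
    pv=pivot(th);u=(peg-pv)/.19
    return th,pv,u
def tool(r):
    T=np.eye(4);T[:3,:3]=R.from_rotvec(r['rot']).as_matrix();T[:3,3]=r['pos'];return T
E
python3 - <<'E'
from plan import *
r=load('w6.npz');T=tool(r)
c=o-.018*px-.031*py
print("corner pred",proj(r,[[*c,.048]]),"obs 217,10.4 ->",atz(r,[(217,10.4)],.048),c)
p,P,e=stay_in_tool(r,(277,311),(278,151.5),(280.5,6))
W=P@T[:3,:3].T+T[:3,3]
u=(W[2]-W[1])/.055; pv=(W[2]+.19*u)[:2]
th0=np.arctan2(*(pv-hinge)[::-1])-np.arctan2(-.04,.33)-a0;print("open now",th0,"pivot fit",pv,"model",pivot(th0))
for corr in (np.zeros(2),atz(r,[(217,10.4)],.048)[0,:2]-c):
    peg=np.array([.5126,.3553])+corr
    th,pv2,u2=target(peg)
    ph=-np.arcsin(u[2]); k0=W[0][:2]; 
    yaw0=np.arctan2(-u[1],-u[0]);yaw2=np.arctan2(u2[1],u2[0])
    # knob delta, same tilt
    kd=pv2-pivot(th0)+ .3*np.cos(ph)*(u2-np.array([np.cos(yaw0),np.sin(yaw0)]))
    print("peg",peg,"th",th,"yaw",yaw0,yaw2,"tilt",ph,"knob delta",kd,"tool",T[:3,:3].T@np.r_[kd,0])
E
```

```text
corner pred [[215.988   10.4696]] obs 217,10.4 -> [[0.4979 0.329  0.048 ]] [0.4975 0.3291]
open now 0.3382831121490305 pivot fit [0.5616 0.5089] model [0.5625 0.5092]
peg [0.5126 0.3553] th 0.4428603881842936 yaw -1.7624923554435852 -1.7690402179242293 tilt 0.16067311048753966 knob delta [-0.0144  0.0328] tool [-0.0293 -0.0048 -0.0201]
peg [0.5131 0.3552] th 0.4429877074419687 yaw -1.7624923554435852 -1.7664843795080218 tilt 0.16067311048753966 knob delta [-0.0137  0.0327] tool [-0.0293 -0.0048 -0.0193]
```

```bash
python3 -m handwheel '[[-0.0075,-0.0012,-0.005,0,0.001,0,0],[-0.0075,-0.0012,-0.005,0,0.001,0,0],[-0.0075,-0.0012,-0.005,0,0.001,0,0],[-0.0068,-0.0012,-0.0045,0,0.001,0,0],[0,0,0,0,0,0,0],[0,0,0,0,0,0,0]]' 
python3 - <<'E'
from plan import *
st,r=shot('w7');T=tool(r);print(st['tool_pos'],st['wrist_force'])
im=r['image'][0:80,205:355,::-1];cv2.imwrite('pics/w7z.png',cv2.resize(im,None,fx=5,fy=5,interpolation=cv2.INTER_CUBIC))
print(proj(r,[[.5128,.3553,.067]]))
E
```

```text
time: 8.8
tool_pos: [0.4919, 0.2561, 0.1112]
tcp_rot: [-1.244, 1.273, -1.46]
wrist_force: [2.6, 3.0, -3.6]
width: 0.19
[0.4919 0.2561 0.1112] [ 2.6324  2.9588 -3.5777]
[[280.0089   9.6407]]
```

View pics/w7.png

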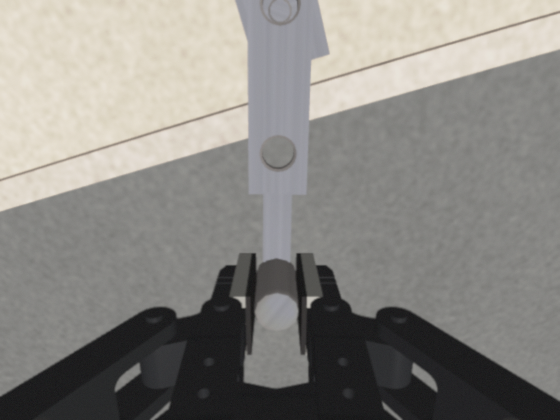

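View pics/w7z.png

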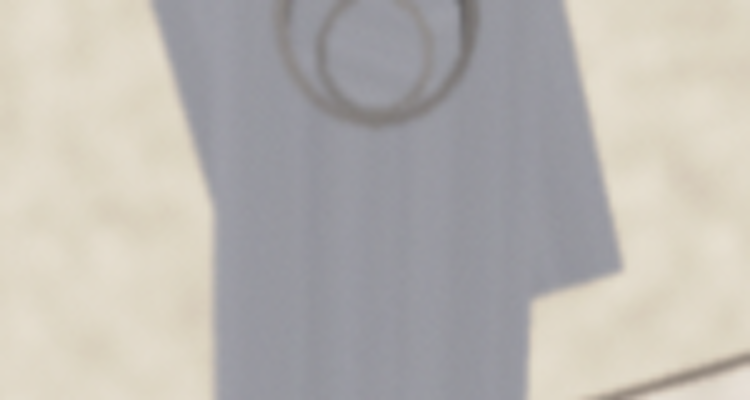

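```bash
cat >> plan.py <<'E'
def check(r,knob,h4,h3,pegpx,z=.067):
    T=tool(r);p,P,e=stay_in_tool(r,knob,h4,h3)
    W=P@T[:3,:3].T+T[:3,3];u=(W[2]-W[1])/.055
    phi=-np.arcsin(u[2]); up=np.array([0,0,1]);
    side=np.cross(u,up);side/=np.linalg.norm(side);nrm=np.cross(side,u)
    pv=W[2]+.19*u-.0025*nrm     # pivot, mid thickness
    hd=-u[:2]/np.linalg.norm(u[:2])
    hole=pv[:2]+.19*hd
    # enforce pivot height .0545 by shifting? report
    peg=atz(r,[pegpx],z)[0,:2]
    dv=hole-peg; nor=np.array([-hd[1],hd[0]])
    print("res",e,"phi",phi,"pivot",pv,"hole level",hole,"peg",peg,"along(from pivot +)",dv@hd,"across",dv@nor,"hd",hd)
    return T,W,hd
E
python3 - <<'E'
from plan import *
r=load('w7.npz')
for k in (309,311,313):
  check(r,(277,k),(278,151.5),(280.7,6.0),(280.2,10.6))
E
```

```text
res [-0.1873 -0.3879  0.4037  0.8598 -0.182  -0.4064 -0.0599] phi 0.16116360994647297 pivot [0.5496 0.5398 0.0485] hole level [0.5124 0.3535] peg [0.5128 0.3549] along(from pivot +) 0.0015176418087357768 across -9.913982793209972e-05 hd [-0.1959 -0.9806]
res [-0.1873 -0.6722  0.4027  1.4904 -0.1808 -0.7042 -0.1066] phi 0.16131957072999703 pivot [0.5496 0.5398 0.0495] hole level [0.5124 0.3535] peg [0.5128 0.3549] along(from pivot +) 0.0014583447465003874 across -0.00011406545083461407 hd [-0.1959 -0.9806]
res [-0.1872 -0.956   0.4016  2.1206 -0.1796 -1.0016 -0.1555] phi 0.1614828042872201 pivot [0.5496 0.5399 0.0505] hole level [0.5124 0.3536] peg [0.5128 0.3549] along(from pivot +) 0.0014002334743075462 across -0.0001287808256469439 hd [-0.1958 -0.9806]
```

The peg tip shows inside the third hole at (280,11), about 1.5 mm off along the bar. I correct that and lower halfway, to just above the peg.

```bash
python3 -m handwheel '[[-0.0015,0,0,0,0,0,0],[0.0002,0.006,0,0,0,0.02,0],[0.0002,0.006,0,0,0,0.02,0],[0.0002,0.0045,0,0,0,0.015,0],[0,0,0,0,0,0,0],[0,0,0,0,0,0,0]]' 
python3 - <<'E'
from plan import *
st,r=shot('w8');T=tool(r);print(st['tool_pos'],st['wrist_force'])
im=r['image'][0:80,205:355,::-1];cv2.imwrite('pics/w8z.png',cv2.resize(im,None,fx=5,fy=5,interpolation=cv2.INTER_CUBIC))
E
```

```text
time: 9.6
tool_pos: [0.4912, 0.2528, 0.0946]
tcp_rot: [-1.203, 1.297, -1.423]
wrist_force: [1.3, 1.6, -1.5]
width: 0.19
[0.4912 0.2528 0.0946] [ 1.3013  1.6281 -1.4938]
```

View pics/w8z.png

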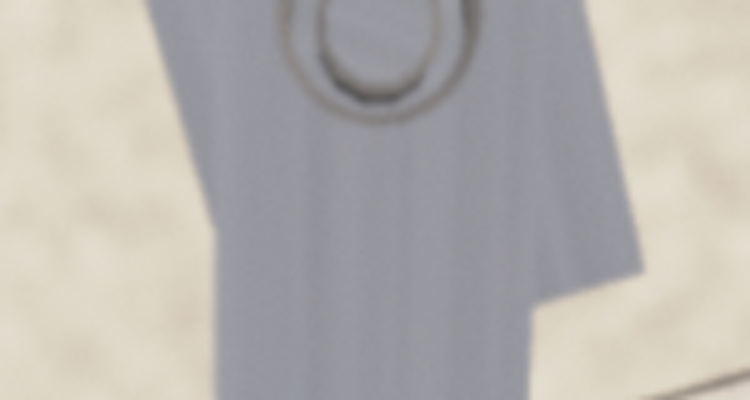

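```bash
python3 - <<'E'
from plan import *
r=load('w8.npz')
check(r,(277,311),(278,151.5),(281,5.5),(280.6,6.0))
check(r,(277,311),(278,151.5),(281,5.5),(280.6,5.0))
E
```

```text
res [-0.2312 -0.5976  0.498   1.3253 -0.224  -0.6261 -0.0952] phi 0.10955744910994182 pivot [0.5497 0.5394 0.0481] hole level [0.5123 0.3531] peg [0.5126 0.3545] along(from pivot +) 0.001407224243144667 across 5.908170898536495e-06 hd [-0.197  -0.9804]
res [-0.2312 -0.5976  0.498   1.3253 -0.224  -0.6261 -0.0952] phi 0.10955744910994182 pivot [0.5497 0.5394 0.0481] hole level [0.5123 0.3531] peg [0.5126 0.3548] along(from pivot +) 0.0017501338723854907 across 1.2150179437647321e-05 hd [-0.197  -0.9804]
```

```bash
python3 -m handwheel '[[-0.0015,0,0,0,0,0,0],[0.0001,0.003,0,0,0,0.01,0],[0.0001,0.003,0,0,0,0.01,0],[0,0,0,0,0,0,0]]' 
python3 - <<'E'
from plan import *
st,r=shot('w9');T=tool(r);print(st['tool_pos'],st['wrist_force'],st['torque'])
im=r['image'][0:80,205:355,::-1];cv2.imwrite('pics/w9z.png',cv2.resize(im,None,fx=5,fy=5,interpolation=cv2.INTER_CUBIC))
E
```

```text
time: 10.15
tool_pos: [0.491, 0.2535, 0.088]
tcp_rot: [-1.187, 1.307, -1.409]
wrist_force: [1.1, -1.6, -1.7]
width: 0.191
[0.491  0.2535 0.088 ] [ 1.1021 -1.6397 -1.6964] [ 0.0078 -0.2422 -0.278 ]
```

View pics/w9z.png

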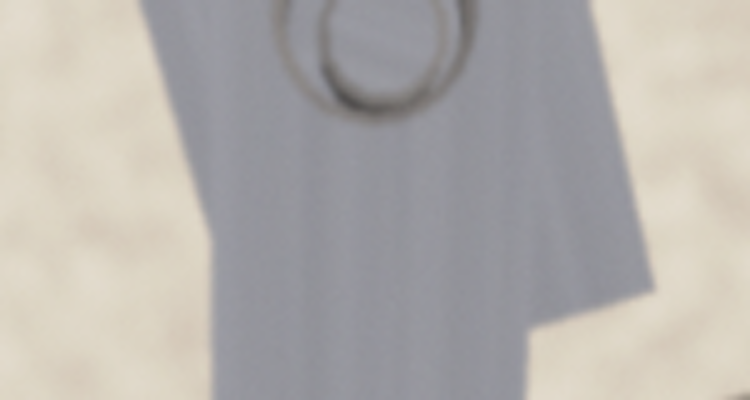

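```bash
python3 -m handwheel '[[0.0001,0.003,0,0,0,0.01,0],[0.0001,0.003,0,0,0,0.01,0],[0,0,0,0,0,0,0]]' 20
python3 - <<'E'
from plan import *
st,r=shot('w10');T=tool(r);print(st['tool_pos'],st['wrist_force'],st['torque'])
im=r['image'][0:80,205:355,::-1];cv2.imwrite('pics/w10z.png',cv2.resize(im,None,fx=5,fy=5,interpolation=cv2.INTER_CUBIC))
E
```

```text
time: 10.58
tool_pos: [0.4911, 0.2531, 0.0822]
tcp_rot: [-1.17, 1.315, -1.394]
wrist_force: [1.3, 0.4, -1.2]
width: 0.19
[0.4911 0.2531 0.0822] [ 1.2766  0.39   -1.1655] [ 0.0338 -0.2045 -0.3041]
```

View pics/w10z.png

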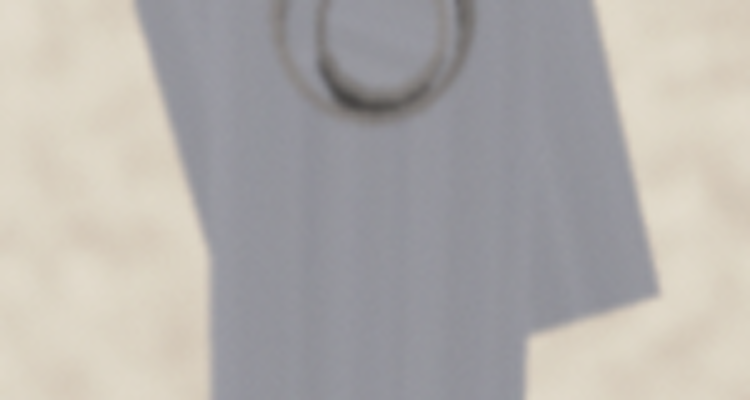

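```bash
python3 -m handwheel '[[0.0001,0.003,0,0,0,0.01,0],[0.0001,0.003,0,0,0,0.01,0],[0,0,0,0,0,0,0]]' 20
python3 - <<'E'
from plan import *
st,r=shot('w11');T=tool(r);print(st['tool_pos'],st['wrist_force'],st['torque'])
im=r['image'][0:80,205:355,::-1];cv2.imwrite('pics/w11z.png',cv2.resize(im,None,fx=5,fy=5,interpolation=cv2.INTER_CUBIC))
E
```

```text
time: 11.0
tool_pos: [0.4911, 0.2526, 0.0762]
tcp_rot: [-1.154, 1.323, -1.38]
wrist_force: [0.5, 1.3, -1.8]
width: 0.192
[0.4911 0.2526 0.0762] [ 0.5202  1.2637 -1.8161] [ 0.2157 -0.21   -0.3002]
```

View pics/w11z.png

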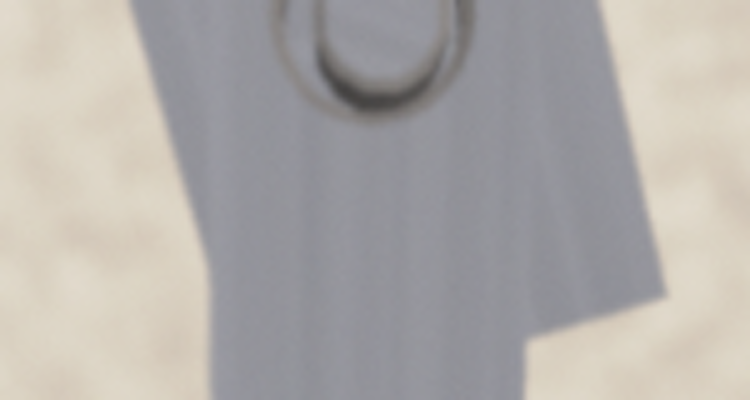

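```bash
python3 -m handwheel '[[-0.0004,0.003,0,0,0,0.01,0],[0.0001,0.003,0,0,0,0.01,0],[0,0,0,0,0,0,0]]' 20
python3 - <<'E'
from plan import *
st,r=shot('w12');T=tool(r);print(st['tool_pos'],st['wrist_force'],st['torque'])
im=r['image'][0:80,205:355,::-1];cv2.imwrite('pics/w12z.png',cv2.resize(im,None,fx=5,fy=5,interpolation=cv2.INTER_CUBIC))
E
```

```text
time: 11.42
tool_pos: [0.4909, 0.2523, 0.0701]
tcp_rot: [-1.138, 1.332, -1.365]
wrist_force: [0.5, -0.9, -0.8]
width: 0.192
[0.4909 0.2523 0.0701] [ 0.5459 -0.939  -0.8493] [-0.0297 -0.1933 -0.3286]
```

View pics/w12z.png

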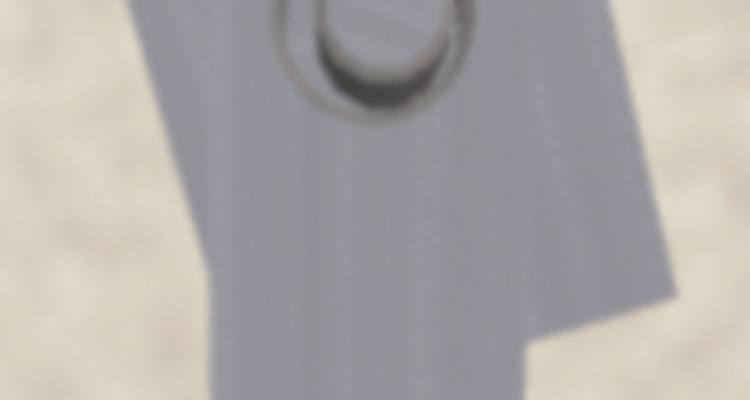

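```bash
python3 -m handwheel '[[0.0001,0.003,0,0,0,0.01,0],[0,0,0,0,0,0,0]]' 20
python3 -m handwheel '[[0.0001,0.0015,0,0,0,0.005,0],[0,0,0,0,0,0,0]]' 20
python3 - <<'E'
from plan import *
st,r=shot('w13');T=tool(r);print(st['tool_pos'],st['wrist_force'],st['torque'])
check(r,(277,311),(278,151.5),(281,5.5),(280.6,5.0))
shot('s13','side');t=shot('t13','top')[1]
E
```

```text
time: 11.72
tool_pos: [0.491, 0.2524, 0.0673]
tcp_rot: [-1.13, 1.335, -1.358]
wrist_force: [1.2, -0.8, -1.8]
width: 0.188
time: 11.98
tool_pos: [0.4912, 0.2523, 0.0661]
tcp_rot: [-1.126, 1.337, -1.355]
wrist_force: [1.4, -0.3, -1.4]
width: 0.192
[0.4912 0.2523 0.0661] [ 1.4459 -0.3082 -1.3925] [ 0.0168 -0.1735 -0.3301]
res [-0.2311 -0.5976  0.4977  1.3253 -0.2238 -0.6261 -0.0952] phi 0.013733401891338464 pivot [0.5503 0.5418 0.0475] hole level [0.5129 0.3555] peg [0.5121 0.353 ] along(from pivot +) -0.0026532275130474463 across 0.0002240782325156519 hd [-0.1968 -0.9804]
```

View pics/w13.png

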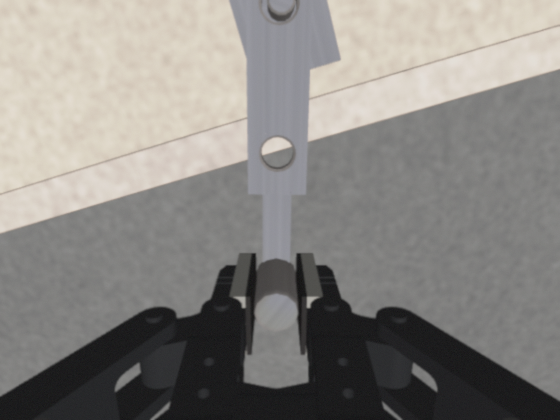

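View pics/s13.png

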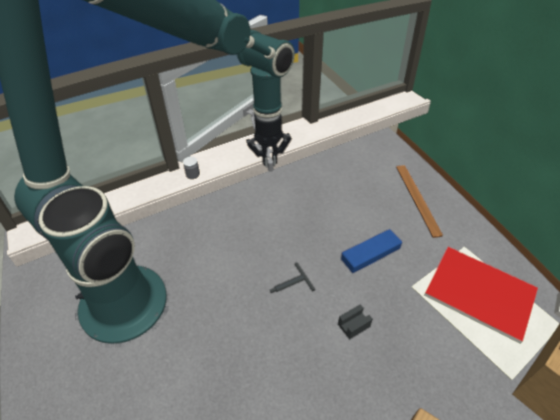

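The peg is inside the hole at the top of the picture, and the bar is almost flat with no load. I lower the last few mm and watch the force.

```bash
python3 -m handwheel '[[0.0001,0.0015,0,0,0,0.005,0],[0,0,0,0,0,0,0]]' 20
python3 -m handwheel '[[0,0,0,0,0,0,0.26],[0,0,0,0,0,0,0.3],[0,0,0,0,0,0,0.36],[0,0,0,0,0,0,0.4],[0,0,0,0,0,0,0.4],[0,0,0,0,0,0,0.4]]' 20
python3 - <<'E'
from plan import *
st,r=shot('w14');T=tool(r);print(st['tool_pos'],st['wrist_force'],st['torque'])
E
```

```text
time: 12.38
tool_pos: [0.4913, 0.2523, 0.066]
tcp_rot: [-1.122, 1.339, -1.351]
wrist_force: [-2.0, -1.5, 7.0]
width: 0.188
time: 13.12
tool_pos: [0.491, 0.2521, 0.0644]
tcp_rot: [-1.122, 1.339, -1.351]
wrist_force: [-0.3, -0.3, -0.2]
width: 0.402
[0.491  0.2521 0.0644] [-0.2811 -0.2953 -0.1826] [-0.045  -0.01   -0.0249]
```

View pics/w14.png

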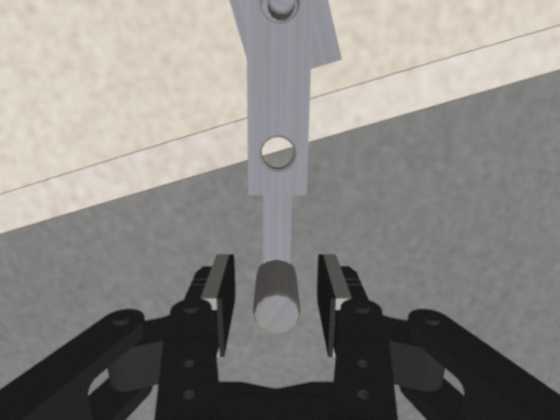

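Bottom contact was felt at 7 N, and the knob (276,310) now stands free between the open jaws. I back straight up and look.

```bash
python3 -m handwheel '[[0,-0.02,0,0,0,0,0.5],[0,-0.03,0,0,0,0,0.5],[0,-0.05,0,0,0,0,0.5],[0,-0.06,0,0,0,0,0.5],[0,-0.05,0,0,0,0,0.5],[0,0,0,0,0,0,0.5],[0,0,0,0,0,0,0.5]]'
python3 - <<'E'
from plan import *
st,r=shot('w15');print(st['tool_pos'],st['wrist_force'])
shot('s15','side');shot('t15','top')
E
```

```text
time: 14.05
tool_pos: [0.4907, 0.2538, 0.2741]
tcp_rot: [-1.122, 1.339, -1.351]
wrist_force: [-0.5, -0.0, -0.0]
width: 0.501
[0.4907 0.2538 0.2741] [-0.4916 -0.0141 -0.0496]
```

View pics/w15.png

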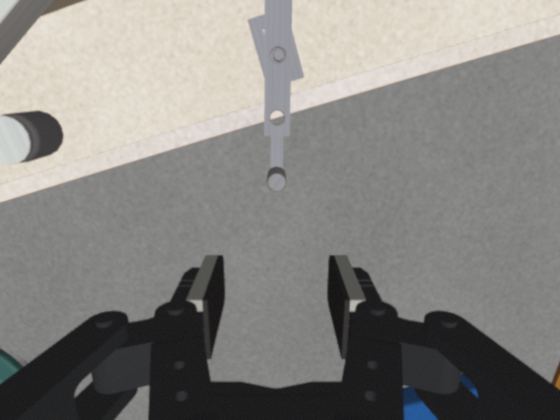

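View pics/s15.png

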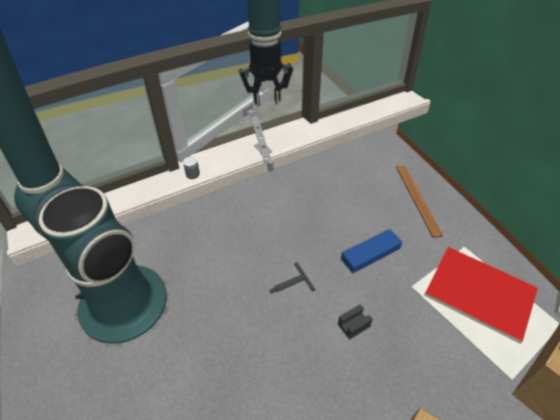

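```bash
python3 - <<'E'
from plan import *
r=load('w15.npz')
D=depth(r,[(278,20),(278,35),(271,70),(271,90),(283,100),(277,130),(277,180),(279,54)]);print(D)
K=atz(r,[(277,182)],.086)[0,:2];H=atz(r,[(277.5,117),(278.5,54)],.057)[:,:2];print(K,H,np.linalg.norm(K-H[0]),np.linalg.norm(K-H[1]))
im=r['image'][0:140,210:350,::-1];cv2.imwrite('pics/w15z.png',cv2.resize(im,None,fx=4.2,fy=4.2,interpolation=cv2.INTER_CUBIC))
im=load('s15.npz')['image'][90:190,200:320,::-1];cv2.imwrite('pics/s15z.png',cv2.resize(im,None,fx=5,fy=5,interpolation=cv2.INTER_CUBIC))
E
```

```text
[[0.5178 0.3836 0.0558]
 [0.5156 0.3716 0.0562]
 [0.504  0.344  0.0557]
 [0.5008 0.3269 0.0551]
 [0.51   0.3162 0.0554]
 [0.4996 0.2905 0.0571]
 [0.4919 0.25   0.0854]
 [0.5133 0.3552 0.066 ]]
[0.4916 0.2483] [[0.5022 0.3022]
 [0.5131 0.356 ]] 0.05488174997804444 0.1097917491925974
```

View pics/w15z.png

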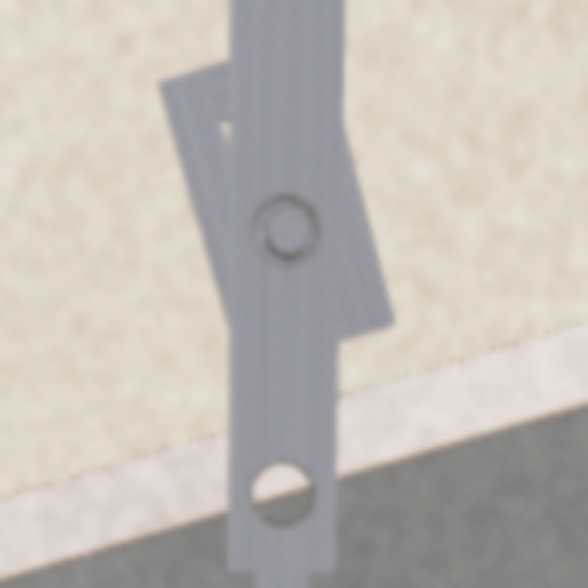

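View pics/s15z.png

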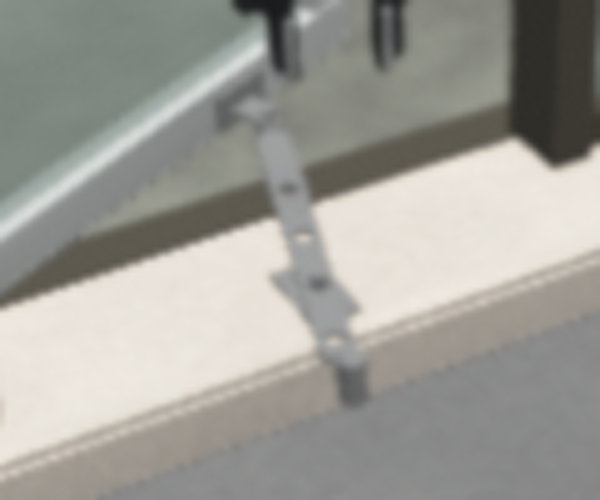

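The peg tip (z≈66 mm) stands up through the second hole from the knob. The bar top is level at about 56 mm along its length and the knob top is at 85 mm, so the stay is fully down. I hand in.

```bash
python3 -c "
from workcell import workorder,bot
print(workorder.finish_job()); print(bot.read_state()['time'])"
```

```text
the job is handed in; nothing more can be done
None
the job is handed in; nothing more can be done
```

The window is open to its third setting, and the job is handed in at about 14 s of robot time. I brought the hand back over the frame, gripped the stay by its knob and lifted it about 0.16 rad. I then pushed the window out to about 0.44 rad by my model, well under the 0.75 limit. Watching the peg through the third hole, I lowered the stay in small steps. The wrist force stayed around 2–4 N, with 7 N as the stay bottomed out before I opened the jaws and backed straight up.

**Last checks:**
- **Peg in the hole:** the peg tip, at 66 mm, stands in the hole measured 110 mm from the knob, which is the third from the pivot.
- **Stay flat:** the bar's top reads 55–57 mm along its length (57 expected) and the knob top 85 mm (86 expected).
- **Robot clear:** the wrist force is about 0 and the gripper is about 19 cm above the knob.
- **Bystanders:** all four look unmoved in the side view; I did not measure them.

**Disagreements:**
- The top camera placed the peg about 6 mm from where the wrist camera did. I used the wrist camera, and the fit bore it out.
- My stay-pose fit put the pivot about 5–7 mm too low, which made no difference to the fit.
- The wrist force read 6.3 N right after gripping, before the lift. I did not trace the cause.

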